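# Stand the fallen bookend back up and push it against the notebooks

### The job

The L-shaped wooden bookend at the open end of the row of lab notebooks has fallen onto its upright board, with its thick foot sticking up. Tip it back onto its foot by pushing the foot over, away from the notebooks, then slide it along the bench until the back of its upright board stands flat against the middle of the row's end. Only push it, never lift it; do not shove the row along, and leave the bottle, the slide box and the dish where they are.

Things in the scene. Friction and masses are not known exactly. Their poses are not given: they have to be found in the camera images.
- bookend: L-shaped beech bookend, 0.3-0.6 kg. Origin: middle of its heel edge (outer corner), on the bench lying and standing. Own x: up the board (at start level, towards the notebooks; vertical when it stands). Own y: 90 mm width. Own z: along the foot (up at start; level, away from the notebooks when it stands). Board x 0-130, z 0-15 mm; foot x 0-30, z 15-100. Back face z=0, face down at start.
- foot_end (a point): Middle of the end face (90 x 30 mm) of the bookend's foot, own x 15, z 100 mm: on top at the start; 15 mm above the bench, facing away from the notebooks, once it stands. Pushed near this end, the bookend turns about its heel and drops onto its foot by itself past about 45 degrees (centre of mass x 36, z 36 mm).
- back_a (a point): Point on the back face of the bookend's upright board, half-way up (65 mm from the heel), 40 mm from the middle towards own -y. The standing bookend slides on the bench under a push of about 2 to 7 N.
- back_b (a point): The same, 40 mm from the middle towards own +y.
- books: Row of eight lab notebooks, 168 mm long, 130 mm deep, 150-172 mm tall, with another bookend at its far end; 4 kg, free-standing. Origin: on the bench under the middle of the flat end cover that faces the fallen bookend. Own y runs into the row (0 to 268 mm with far bookend), -y out to the fallen bookend, whose heel starts 160-210 mm out; x along the covers (-65 to 65), z up.
- bottle: Bystander: amber dropper bottle, 36 mm across, 75 mm tall, upright; origin under its centre.
- slide_box: Bystander: closed grey box for microscope slides, 75 x 95 x 32 mm; origin under its centre.
- dish: Bystander: lidded round dish, 63 mm across, 18 mm tall; origin under its centre.
Not all that is in view belongs to the job. Several things look just like the bookend: the one meant starts farthest to the robot's left.

How it is judged:
By the outcome, as a careful person would: the job done as asked, in the order asked, and still so for the second after the job is handed in, with the robot touching nothing.
It also fails if it takes over 54 s, if anything falls off the work surface, if the arm or the gripper's body presses on something with over 40 N, if the wrist force passes 120 N, or if a joint passes its speed limit or range.

### The arm

A 6-joint arm with a two-finger parallel gripper is mounted at the origin on the work surface. World frame = base frame: x ahead of the robot, y to its left, z up, the work surface at z = 0. Lengths are in m, angles in degrees, forces in N, time in s.
With the tool pointing down it reaches from about 0.425 to 0.925 m from the base axis. Payload 12.5 kg.
Tool frame: the origin (TCP) lies on the centre line of the jaws, within the pads' length; the fingertips stand 19 mm ahead of it and the grasp point (between the pads) is the TCP; y points along the fingers, x is the direction in which the jaws open and shut, and the axes are right-handed (so a half turn about y gives the same grasp; the last joint's range is limited). The gripper opens to 85 mm and grips with 20 to 120 N. Pads are 22 mm wide; open, the fingers measure 114 mm over their backs; the gripper's body (76 mm by 85 mm) begins 54 mm behind the grasp point. The pads swing forward as they close: fully open they stand 13 mm farther back than shut.
Start: joints at [-72.399, 28.126, 89.318, -0, 62.55, -6.05], TCP at [0.251, -0.573, 0.25] pointing down, gripper open.
Joint ranges: [-177.58, 177.58], [-47.91, 125.51], [2.72, 160], [-65.01, 245.01], [3.68, 167.84], [-153.87, 153.87]. Speed limits (degrees/s): [127.2, 127.2, 159.86, 180, 180, 180].

### API

Orientations are given as a 3x3 rotation matrix whose columns are the frame's x, y, z axes.
In Python, from station import env gives the robot as it stands.
- The arm moves only by the tool send_rows, never from a script. Its argument "increments" is a list of rows, each a list of 3 entries, a list of its own where there are three numbers: the turn, a rotation vector about the tool's x, y, z in degrees, then the shift along the tool's x, y, z in cm, then the opening, from -1 (shut) to 1 (fully open), so that 0 is half open. A call has 1 to 10 rows; each row is the pose to reach, as a shift and turn from the pose commanded when the call began, along the tool's axes at that moment; what a row does not reach only later rows make up. A row lasts 1/8 s, in which the tool goes at most 62.5 mm and 10.7 degrees, less where a joint would pass 70% of its speed; a pose out of reach is approached as far as the arm can. A call with a gripper value outside its range is refused whole. The fingers move at their own pace and stop on an object; the grip force is fixed at half the most. Time passes only in rows, so rows that repeat a pose let the fingers close. It gives the time, the measured TCP pose, the force and the opening at its end, in the units of the state.
- env.get_state(): the state, without advancing time (a new reading comes with each control period).
- env.capture(name): name is "side" or "top"; returns the picture (384x512x3 uint8, red, green, blue); there is no depth.
- env.calibration(name): a dict with "fx", "fy", "cx", "cy" (pixels), "R" (3x3) and "t" (3): a world point X has camera coordinates R X + t. Camera axes: x right, y down, z forward; pixel columns grow to the right and rows downward; lengths in m; the calibration is good to about 2 mm. A picture is of the moment at which its call begins. calibration takes no time and is no camera call.
- env.job_done(): hands the job in, once; it reports no verdict.
Trained networks look in the newest picture that a camera, given by its name, has taken for a name from the list of things; names that differ only in an ending like _2 or _b are one class to them, and where a whole thing is asked for, a point or a joint stands for the part that bears it (a point fixed in the world has none). Each returns a list of dicts, best first, with "score" (0 to 1); they miss things now and then, are a little off and sometimes report something else, mostly with a low value. They report only what shows in the picture. A call takes as long as a camera call. They do not tell look-alikes from the thing itself.
- env.spot_in(thing, camera): "at" ([x, y, z] in m, in world coordinates, good to about 4 mm: the middle of the surface that is visible of it).
The state is a dict: "time_s": time; "joint_pos": joint angles; "joint_velocities": joint speeds; "effort": joint torques, N m; "position": TCP position; "tcp_rot": TCP orientation; "force": force on the tool from outside, world axes, zero at the start; "torque": the same for the moment, N m; "opening": finger opening in m.
Only numpy, scipy, OpenCV 4.12 (cv2) and the standard library are available. Lean on these libraries where they do the work, as an engineer would, in place of code of your own. Each camera call takes 0.05 s, during which the arm holds its last target.

## Working session

There is one attempt and no reset: what is moved stays moved. The work goes in short steps, Python scripts to look and compute and a tool call to move; the robot and the scene stay as the last step left them, time stands still between calls to the robot, and variables do not carry over. Pictures are saved under pics/ and viewed, and the job is handed in when it is done.

Besides the shell and the picture viewer there is one more tool, called after "Emit:" as name(argument=value, ...), one argument or row to a line, values as JSON. send_rows: Moves the arm, as the interface text tells. Its arguments: {"type":"object","properties":{"increments":{"type":"array"}},"required":["increments"]}

```bash
mkdir -p pics; ls; python3 - <<'E'
from station import env
import cv2
for n in("side","top"):
    im=env.capture(n); cv2.imwrite(f"pics/{n}0.png",im[:,:,::-1])
    c=env.calibration(n); print(n,{k:(v if isinstance(v,float) else __import__('numpy').round(v,3).tolist()) for k,v in c.items()})
    for t in("bookend","foot_end","books","bottle","slide_box","dish"):
        print(n,t,[([round(float(q),3) for q in d["at"]],round(d["score"],2)) for d in env.spot_in(t,n)])
s=env.get_state();print(s["time_s"],s["position"],s["tcp_rot"],s["force"],s["opening"])
E
```

```text
pics
side {'fx': 457.6861465340886, 'fy': 457.6861465340886, 'cx': 253.54341589987945, 'cy': 196.1999942458978, 'R': [[-0.878, -0.478, 0.01], [-0.364, 0.655, -0.662], [0.31, -0.585, -0.749]], 't': [0.422, 0.326, 0.834]}
side bookend [([0.598, -0.486, 0.022], 0.87), ([0.384, -0.298, 0.014], 0.72), ([0.61, -0.312, 0.015], 0.66), ([0.51, -0.045, 0.017], 0.65)]
side foot_end [([0.609, -0.31, 0.011], 0.87), ([0.509, -0.048, 0.013], 0.84), ([0.387, -0.301, 0.015], 0.72), ([0.598, -0.477, 0.021], 0.59)]
side books [([0.461, 0.223, 0.159], 0.9)]
side bottle [([0.642, -0.069, 0.043], 0.92)]
side slide_box [([0.628, 0.136, 0.027], 0.84)]
side dish [([0.365, 0.178, 0.019], 0.96)]
top {'fx': 408.4447589871069, 'fy': 408.4447589871069, 'cx': 254.81753616324215, 'cy': 193.25372274286926, 'R': [[-0.025, -1.0, 0.006], [-0.989, 0.024, -0.144], [0.144, -0.01, -0.99]], 't': [-0.114, 0.558, 1.081]}
top bookend [([0.599, -0.504, 0.018], 0.83), ([0.509, -0.019, 0.015], 0.71), ([0.619, -0.317, 0.01], 0.7), ([0.394, -0.315, 0.018], 0.65)]
top foot_end [([0.593, -0.503, 0.013], 0.93), ([0.398, -0.314, 0.016], 0.92), ([0.513, -0.016, 0.015], 0.89), ([0.62, -0.317, 0.014], 0.65)]
top books [([0.465, 0.205, 0.159], 0.91)]
top bottle [([0.641, -0.083, 0.049], 0.64)]
top slide_box [([0.63, 0.123, 0.034], 0.9)]
top dish [([0.362, 0.18, 0.015], 0.86)]
0.7 [ 0.25075987 -0.57249404  0.25034308] [[ 4.01168834e-01  5.17121755e-05  9.16004129e-01]
 [-9.16004123e-01 -1.03275125e-04  4.01168837e-01]
 [ 1.15345754e-04 -9.99999993e-01  5.93780451e-06]] [-0.12532643 -0.46170996 -0.04184278] 0.08584061828958472
```

```bash
python3 - <<'E'
import cv2
for n in("side","top"):
    im=cv2.imread(f"pics/{n}0.png"); cv2.imwrite(f"pics/{n}0b.png",cv2.resize(im,(800,600),interpolation=cv2.INTER_CUBIC))
E
```

```text
(no output)
```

View pics/side0b.png

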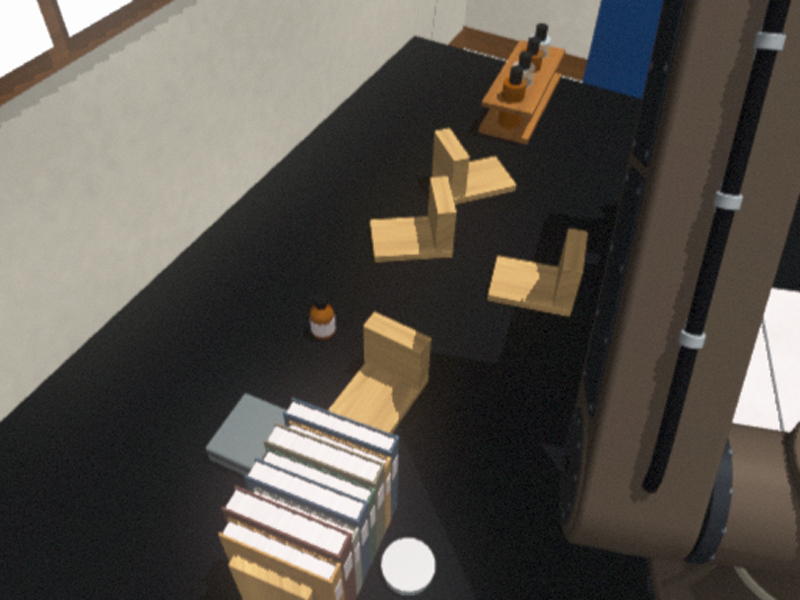

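View pics/top0b.png

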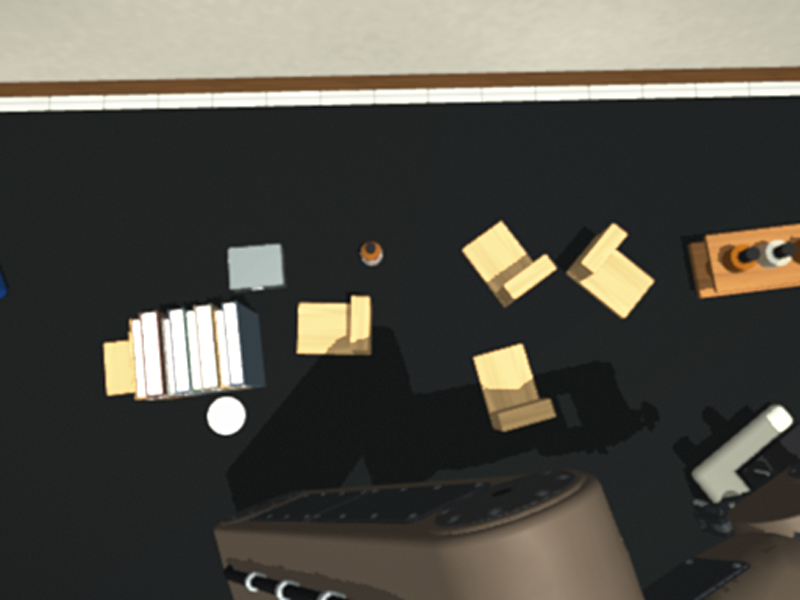

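Four look-alikes. Pixels in the enlarged top view: (335,325), (508,265), (612,270) and (514,388). The robot's left is +y, which is image left in the top view, so the one at (335,325), about y -0.03 and next to the row, is the one meant. I'll confirm it in a crop.

```bash
python3 - <<'E'
import cv2
im=cv2.imread("pics/top0.png")[170:270,60:260]; a=cv2.resize(im,(800,400),interpolation=cv2.INTER_CUBIC)
cv2.imwrite("pics/topcrop.png",cv2.convertScaleAbs(a,alpha=1.3,beta=20))
im=cv2.imread("pics/side0.png")[190:290,130:290]; a=cv2.resize(im,(800,500),interpolation=cv2.INTER_CUBIC)
cv2.imwrite("pics/sidecrop.png",a)
E
```

```text
(no output)
```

View pics/topcrop.png

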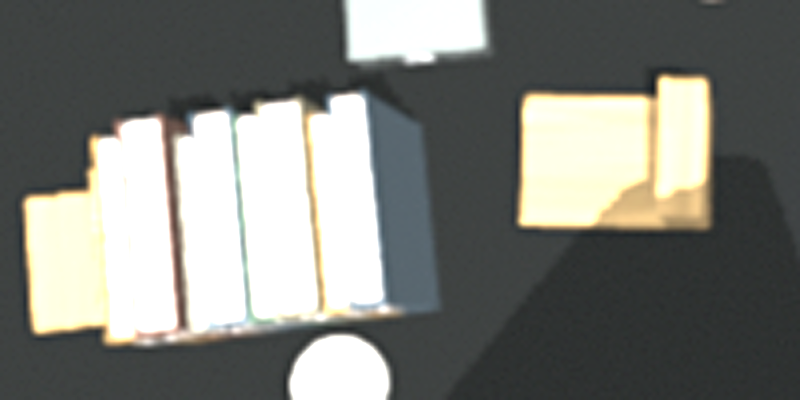

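View pics/sidecrop.png

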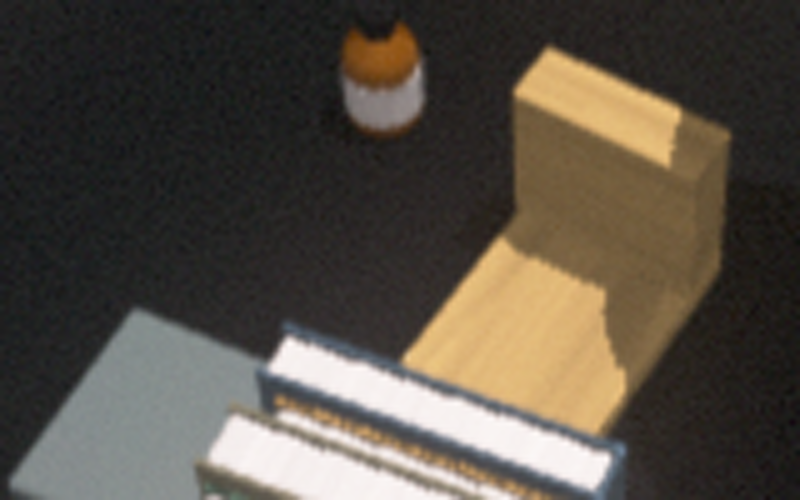

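```bash
cat > h.py <<'E'
from station import env
import numpy as np
from scipy.optimize import least_squares
def proj(n,X):
    c=env.calibration(n); p=np.asarray(X)@np.array(c["R"]).T+np.array(c["t"])
    return np.stack([c["fx"]*p[:,0]/p[:,2]+c["cx"],c["fy"]*p[:,1]/p[:,2]+c["cy"]],1)
def fitpose(obs,frame,p0):
    # obs: list (cam, body pt, px); frame(p)->(R,t)
    def f(p):
        R,t=frame(p); return np.concatenate([(proj(n,[R@np.array(b)+t])[0]-np.array(x)) for n,b,x in obs])
    r=least_squares(f,p0,loss='soft_l1'); return r.x,r.fun
def up(p):
    a=np.radians(p[2]); return np.array([[np.cos(a),-np.sin(a),0],[np.sin(a),np.cos(a),0],[0,0,1]]),np.array([p[0],p[1],0])
T=lambda a,b:(a/4+60-.375,b/4+170-.375)
S=lambda a,b:(a/5+130-.4,b/5+190-.4)
E
python3 - <<'E'
from h import *
b=[("top",(.03,-.045,.1),T(658,75)),("top",(0,-.045,.1),T(710,76)),("top",(0,.045,.1),T(712,229)),
("top",(.13,-.045,.015),T(521,94)),("top",(.13,.045,.015),T(519,227)),
("side",(0,-.045,.1),S(548,46)),("side",(0,.045,.1),S(730,133)),("side",(.03,.045,.1),S(697,181)),("side",(.03,-.045,.1),S(515,93))]
p,r=fitpose(b,up,[.51,-.1,90]);print(p,r.round(1))
B,f0=up(p)
k=[("top",(.065,0,0),T(423,125)),("top",(-.065,0,0),T(439,312))]
q,r=fitpose(k,up,[.46,.08,0]);print(q,r.round(1))
R,t=up(q)
print("heel in books frame",R.T@(f0-t), "yaw rel",p[2]-q[2]-90)
for h in(.15,.16,.172): print(h,proj("top",[R@np.array([s,0,h])+t for s in(.065,-.065)]), T(368,93),T(384,306))
E
```

```text
[ 5.13084845e-01 -7.59935056e-02  8.81574828e+01] [ 0.   0.7 -1.5  0.5 -2.4 -3.2  0.7  0.3  0.2 -0.9  0.2  0.1  0.8 -0.5
  0.4 -0.3 -0.7 -0.1]
[0.47889442 0.12019455 5.18111353] [ 0.   0.4 -0.  -0.4]
heel in books frame [ 0.01633411 -0.19847402  0.        ] yaw rel -7.02363076751935
0.15 [[152.64494159 193.72304571]
 [156.90417448 246.38500855]] (151.625, 192.875) (155.625, 246.125)
0.16 [[151.65850653 193.13838898]
 [155.94204512 246.3202526 ]] (151.625, 192.875) (155.625, 246.125)
0.172 [[150.44870579 192.42134416]
 [154.76156734 246.24080075]] (151.625, 192.875) (155.625, 246.125)
```

```bash
cat >> h.py <<'E'
def goal(x,y,z,ang):
    "shift (cm, tool axes) and turn about tool y (deg) to reach TCP world pose with jaw axis at ang deg"
    s=env.get_state(); R=np.array(s["tcp_rot"]); d=R.T@(np.array([x,y,z])-s["position"])
    c=np.degrees(np.arctan2(R[1,0],R[0,0])); t=-((ang-c+180)%360-180)
    print("shift cm",(d*100).round(2),"turn y",round(t,2))
def st():
    s=env.get_state(); R=np.array(s["tcp_rot"])
    print(round(s["time_s"],2),np.round(s["position"],4),"jaw",round(np.degrees(np.arctan2(R[1,0],R[0,0])),2),"down",R[:,1].round(3),"F",np.round(s["force"],1),"op",round(s["opening"],4))
E
python3 - <<'E'
from h import *
b=[("top",(.03,-.045,.1),T(658,75)),("top",(0,-.045,.1),T(710,76)),
("top",(.13,-.045,.015),T(521,94)),("top",(.13,.045,.015),T(519,227)),
("side",(0,-.045,.1),S(548,46)),("side",(0,.045,.1),S(730,133)),("side",(.03,.045,.1),S(697,181)),("side",(.03,-.045,.1),S(515,93))]
p,r=fitpose(b,up,[.51,-.1,90]);print(p,r.round(1))
goal(.515,.008,.25,-2)
E
```

```text
[ 5.13377446e-01 -7.56111200e-02  8.80537075e+01] [-0.1  0.5 -1.6  0.4  0.6  0.1  0.1 -1.1  0.   0.1  0.6 -0.4  0.1 -0.2
 -0.9 -0.1]
shift cm [-4.257e+01  3.000e-02  4.749e+01] turn y -64.35
```

Emit:
send_rows(
  increments=[
    [[0,-6.4,0],[-4.3,0,4.7],0.2],
    [[0,-12.8,0],[-8.5,0,9.5],0.2],
    [[0,-19.2,0],[-12.8,0,14.2],0.2],
    [[0,-25.6,0],[-17,0,19],0.2],
    [[0,-32,0],[-21.3,0,23.7],0.2],
    [[0,-38.4,0],[-25.5,0,28.5],0.2],
    [[0,-44.8,0],[-29.8,0,33.2],0.2],
    [[0,-51.2,0],[-34,0,38],0.2],
    [[0,-57.6,0],[-38.3,0,42.7],0.2],
    [[0,-64.3,0],[-42.6,0,47.5],0.2],
  ],
)

```text
time_s: 1.95
position: [0.5102, -0.0016, 0.2506]
tcp_rot: [[0.999, 0.001, 0.032], [-0.032, -0.0, 0.999], [0.001, -1.0, -0.0]]
force: [0.7, -1.0, 0.1]
opening: 0.0509
```

```bash
python3 - <<'E'
from h import *
st(); goal(.515,.008,.09,-2)
E
```

```text
1.95 [ 0.5102 -0.0016  0.2506] jaw -1.83 down [ 0.001 -0.    -1.   ] F [ 0.7 -1.   0.1] op 0.0509
shift cm [ 0.44 16.06  0.98] turn y 0.17
```

Emit:
send_rows(
  increments=[
    [[0,0,0],[0,4,0],0.2],
    [[0,0,0],[0,8,0],0.2],
    [[0,0,0],[0,12,0],0.2],
    [[0,0,0],[0,16,0],0.2],
    [[0,0,0],[0,16,0],0.2],
    [[0,0,0],[0,16,0],0.2],
  ],
)

```text
time_s: 2.7
position: [0.5101, -0.0037, 0.0914]
tcp_rot: [[0.999, 0.001, 0.036], [-0.036, -0.0, 0.999], [0.001, -1.0, -0.0]]
force: [0.6, -0.2, 1.0]
opening: 0.0512
```

```bash
python3 - <<'E'
from h import *
import cv2
st(); cv2.imwrite("pics/s1.png",cv2.resize(env.capture("side")[120:320,100:340,::-1],(720,600)))
E
```

```text
2.7 [ 0.5101 -0.0037  0.0914] jaw -2.05 down [ 0.001 -0.    -1.   ] F [ 0.6 -0.2  1. ] op 0.0512
```

View pics/s1.png

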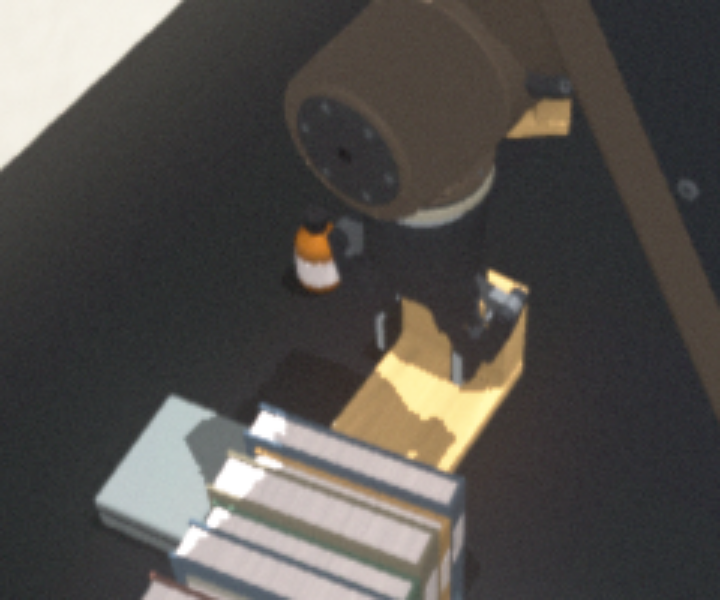

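The side view shows the fingers inside the L, above the board, with clearance to the foot at about (500,310). Next I push towards -y.

Emit:
send_rows(
  increments=[
    [[0,0,0],[0.2,0,-1.2],0.2],
    [[0,0,0],[0.4,0,-2.4],0.2],
    [[0,0,0],[0.4,0,-3.2],0.2],
    [[0,0,0],[0.4,0,-4],0.2],
    [[0,0,0],[0.4,0,-4.8],0.2],
    [[0,0,0],[0.4,0,-5.6],0.2],
    [[0,0,0],[0.4,0,-6.4],0.2],
    [[0,0,0],[0.4,0,-7.2],0.2],
    [[0,0,0],[0.4,0,-7.8],0.2],
    [[0,0,0],[0.4,0,-7.8],0.2],
  ],
)

```text
time_s: 4.0
position: [0.5107, -0.0822, 0.0902]
tcp_rot: [[0.999, -0.0, 0.036], [-0.036, -0.0, 0.999], [-0.0, -1.0, -0.0]]
force: [0.3, -0.1, 0.0]
opening: 0.0513
```

```bash
python3 - <<'E'
from h import *
import cv2
st(); cv2.imwrite("pics/s2.png",cv2.resize(env.capture("side")[120:320,100:340,::-1],(720,600)))
E
```

```text
4.0 [ 0.5107 -0.0822  0.0902] jaw -2.09 down [-0. -0. -1.] F [ 0.3 -0.1  0. ] op 0.0513
```

View pics/s2.png

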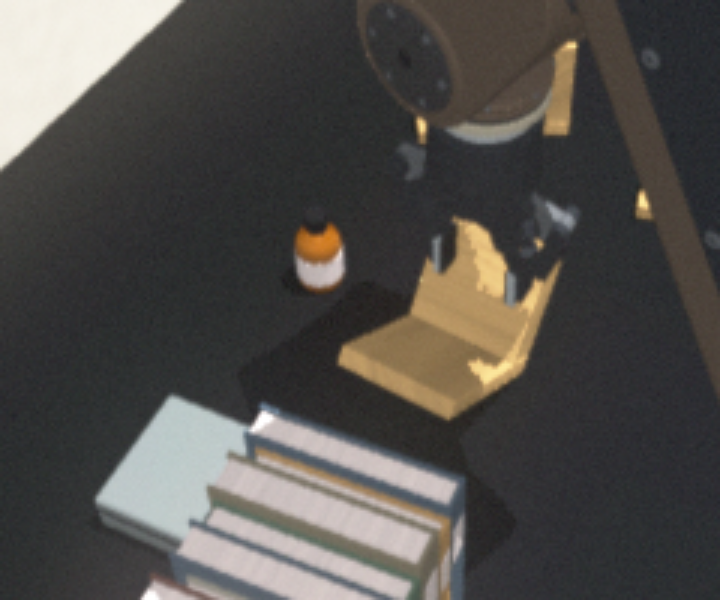

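It is tilting well, roughly 30-40 degrees, with both fingers on the foot. I keep pushing.

Emit:
send_rows(
  increments=[
    [[0,0,0],[0,0,-0.6],0.2],
    [[0,0,0],[0,0,-1.2],0.2],
    [[0,0,0],[0,0,-1.8],0.2],
    [[0,0,0],[0,0,-2.4],0.2],
    [[0,0,0],[0,0,-3],0.2],
    [[0,0,0],[0,0,-3.6],0.2],
    [[0,0,0],[0,0,-3.6],0.2],
    [[0,0,0],[0,0,-3.6],0.2],
    [[0,0,0],[0,0,-3.6],0.2],
  ],
)

```text
time_s: 5.18
position: [0.5095, -0.1176, 0.0903]
tcp_rot: [[0.999, -0.0, 0.036], [-0.036, -0.0, 0.999], [-0.0, -1.0, -0.0]]
force: [1.3, 0.6, 0.4]
opening: 0.0509
```

```bash
python3 - <<'E'
from h import *
import cv2
st(); cv2.imwrite("pics/s3.png",cv2.resize(env.capture("side")[120:320,100:340,::-1],(720,600)))
E
```

```text
5.17 [ 0.5095 -0.1176  0.0903] jaw -2.04 down [-0. -0. -1.] F [1.3 0.6 0.4] op 0.0509
```

View pics/s3.png

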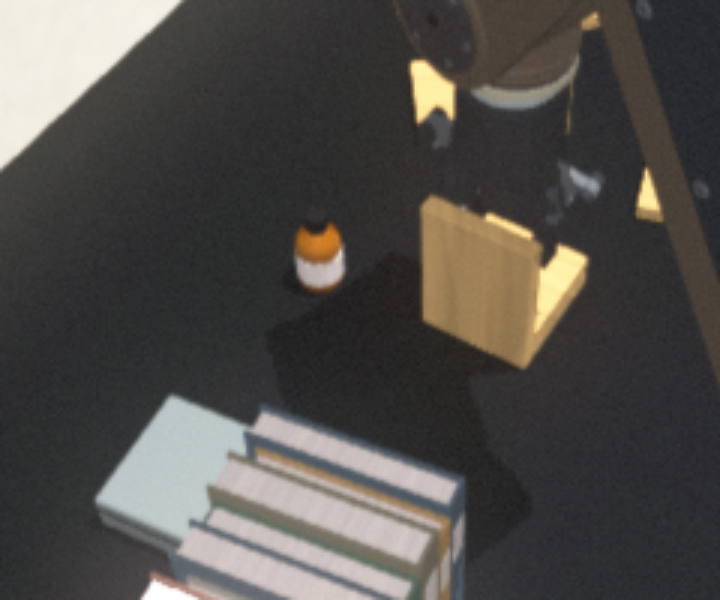

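Standing on its foot, with nothing of the tool touching. I raise the tool and look from above.

Emit:
send_rows(
  increments=[
    [[0,0,0],[0,-4,0],0.2],
    [[0,0,0],[0,-8,0],0.2],
    [[0,0,0],[0,-13,0],0.2],
    [[0,0,0],[0,-13,-4],0.2],
    [[0,0,0],[0,-13,-8],0.2],
    [[0,0,0],[0,-13,-9],0.2],
    [[0,0,0],[0,-13,-9],0.2],
  ],
)

```text
time_s: 6.1
position: [0.5061, -0.2076, 0.2201]
tcp_rot: [[0.999, -0.0, 0.037], [-0.037, 0.0, 0.999], [-0.0, -1.0, 0.0]]
force: [0.3, -0.3, -0.5]
opening: 0.0513
```

```bash
python3 - <<'E'
from h import *
import cv2
st(); a=env.capture("top");b=env.capture("side")
cv2.imwrite("pics/t4raw.png",a[:,:,::-1]);cv2.imwrite("pics/s4raw.png",b[:,:,::-1])
cv2.imwrite("pics/t4.png",cv2.resize(cv2.convertScaleAbs(a[110:310,140:380,::-1],alpha=1.3,beta=20),(720,600),interpolation=cv2.INTER_CUBIC))
cv2.imwrite("pics/s4.png",cv2.resize(b[150:270,180:340,::-1],(800,600),interpolation=cv2.INTER_CUBIC))
E
```

```text
6.1 [ 0.5061 -0.2076  0.2201] jaw -2.1 down [-0.  0. -1.] F [ 0.3 -0.3 -0.5] op 0.0513
```

View pics/t4.png

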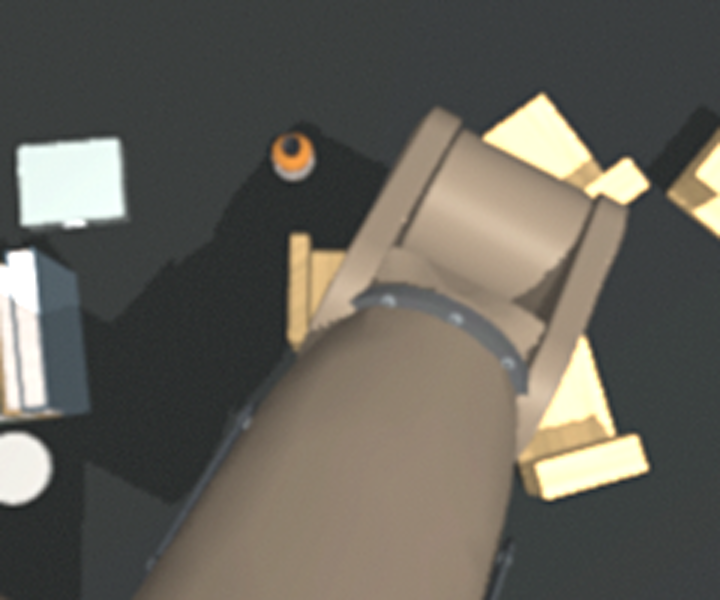

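View pics/s4.png

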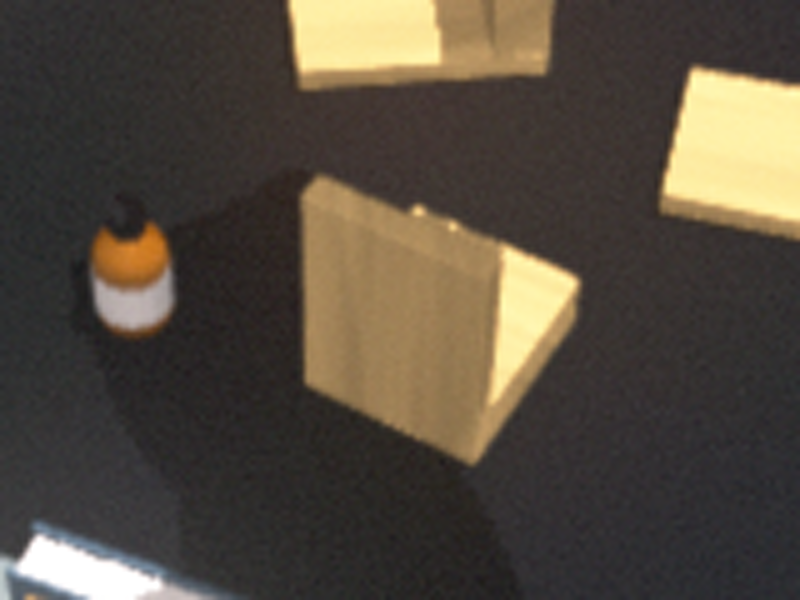

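```bash
python3 - <<'E'
from h import *
S4=lambda a,b:(a/5+180-.4,b/5+150-.4); T4=lambda a,b:(a/3+140-.33,b/3+110-.33)
b=[("side",(0,-.045,0),S4(304,384)),("side",(0,.045,0),S4(474,464)),("side",(0,-.045,.13),S4(302,196)),("side",(0,.045,.13),S4(497,273)),
("side",(-.015,-.045,.13),S4(320,176)),("side",(-.1,.045,.03),S4(580,278)),
("top",(0,-.045,.13),T4(289,233)),("top",(-.015,-.045,.13),T4(310,234)),("top",(0,.045,.13),T4(289,342))]
p,r=fitpose(b,up,[.51,-.08,90]);print(p,r.round(1))
q=[.4789,.1202,5.18]
R,t=up(q);B,h0=up(p);print("heel in books",R.T@(h0-t),"yaw rel",p[2]-95.18)
e=B@np.array([-.1,0,0])+h0;print("foot end",e)
# decoy corners at z 0.03 / tops
for nm,px in(("dec px 540,95",T4(540,95)),("482,140",T4(482,140)),("585,335",T4(585,335)),("525,465",T4(525,465))):
    c=env.calibration("top");A=np.array(c["R"]);o=-A.T@np.array(c["t"]);d=A.T@np.array([(px[0]-c["cx"])/c["fx"],(px[1]-c["cy"])/c["fy"],1])
    print(nm,(o+d*(.03-o[2])/d[2]).round(3))
E
```

```text
[ 5.12615867e-01 -7.92709947e-02  8.90510201e+01] [ 0.3  0.4  0.9  0.3  0.  -0.1 -0.8  0.9  0.  -0.6  0.3 -0.6  0.2  0.1
 -0.9 -0.3  0.3 -0.7]
heel in books [ 0.01556894 -0.20170039  0.        ] yaw rel -6.1289799216144445
foot end [ 0.51095966 -0.17925728  0.        ]
dec px 540,95 [ 0.7   -0.315  0.03 ]
482,140 [ 0.658 -0.258  0.03 ]
585,335 [ 0.473 -0.345  0.03 ]
525,465 [ 0.357 -0.285  0.03 ]
```

```bash
cat >> h.py <<'E'
Q=[.4789,.1202,5.18]
def bk(l,o):
    R,t=up(Q); return (R@np.array([l,o,0])+t)[:2]
def inb():
    R,t=up(Q); print("tcp in books frame mm",(R.T@(np.array(env.get_state()["position"])-t)*1000).round(1))
E
python3 - <<'E'
from h import *
x,y=bk(.006,-.340);print(x,y); goal(x,y,.22,5.2); goal(x,y,.026,5.2)
E
```

```text
0.5155723773006406 -0.21786972171893695
shift cm [ 0.98  0.02 -1.08] turn y -7.23
shift cm [ 0.98 19.42 -1.09] turn y -7.23
```

Emit:
send_rows(
  increments=[
    [[0,-7.2,0],[1,0,-1.1],0.2],
    [[0,-7.2,0],[1,4,-1.1],0.2],
    [[0,-7.2,0],[1,8,-1.1],0.2],
    [[0,-7.2,0],[1,12,-1.1],0.2],
    [[0,-7.2,0],[1,16,-1.1],0.2],
    [[0,-7.2,0],[1,18,-1.1],0.2],
    [[0,-7.2,0],[1,19.3,-1.1],0.2],
    [[0,-7.2,0],[1,19.3,-1.1],0.2],
  ],
)

```text
time_s: 7.2
position: [0.5159, -0.2184, 0.0269]
tcp_rot: [[0.996, -0.001, -0.091], [0.091, 0.0, 0.996], [-0.001, -1.0, 0.001]]
force: [0.6, 0.1, -0.7]
opening: 0.0512
```

```bash
python3 - <<'E'
from h import *
import cv2
st();inb(); b=env.capture("side")
cv2.imwrite("pics/s5.png",cv2.resize(b[110:260,160:360,::-1],(800,600),interpolation=cv2.INTER_CUBIC))
E
```

```text
7.2 [ 0.5159 -0.2184  0.0269] jaw 5.19 down [-0.001  0.    -1.   ] F [ 0.6  0.1 -0.7] op 0.0512
tcp in books frame mm [   6.2 -340.5   26.9]
```

View pics/s5.png

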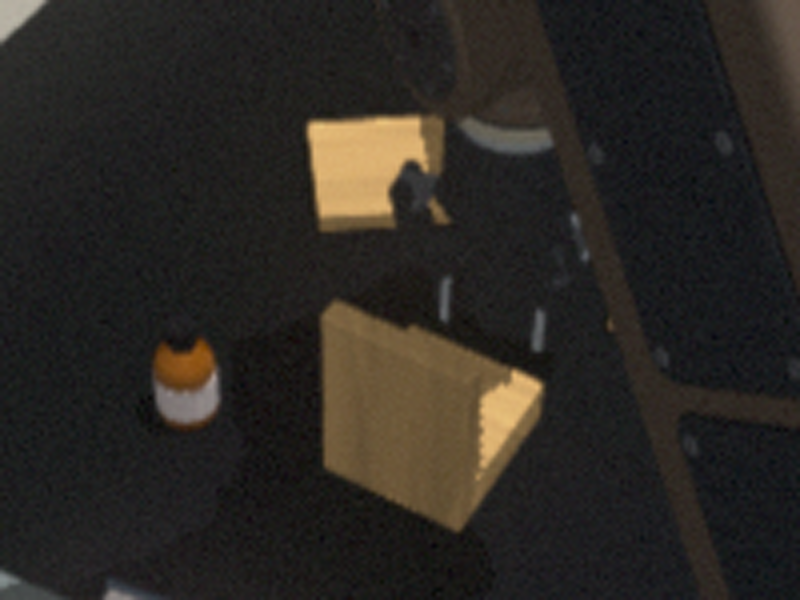

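The fingers are behind the foot end. First push: about 7.5 cm along tool z, which should also square the bookend to the row.

Emit:
send_rows(
  increments=[
    [[0,0,0],[0,0,1],0.2],
    [[0,0,0],[0,0,2],0.2],
    [[0,0,0],[0,0,2.5],0.2],
    [[0,0,0],[0,0,3],0.2],
    [[0,0,0],[0,0,3.8],0.2],
    [[0,0,0],[-0.1,0,4.6],0.2],
    [[0,0,0],[-0.2,0,5.4],0.2],
    [[0,0,0],[-0.3,0,6.2],0.2],
    [[0,0,0],[-0.4,0,7],0.2],
    [[0,0,0],[-0.5,0,7.8],0.2],
  ],
)

```text
time_s: 8.5
position: [0.5037, -0.1414, 0.0274]
tcp_rot: [[0.996, 0.0, -0.09], [0.09, -0.0, 0.996], [0.0, -1.0, -0.0]]
force: [0.3, -5.9, 4.0]
opening: 0.0512
```

```bash
python3 - <<'E'
from h import *
import cv2
st();inb(); a=env.capture("top");b=env.capture("side")
cv2.imwrite("pics/s6.png",cv2.resize(b[150:270,160:320,::-1],(800,600),interpolation=cv2.INTER_CUBIC))
cv2.imwrite("pics/t6.png",cv2.resize(cv2.convertScaleAbs(a[150:270,100:260,::-1],alpha=1.3,beta=20),(800,600),interpolation=cv2.INTER_CUBIC))
E
```

```text
8.5 [ 0.5037 -0.1414  0.0274] jaw 5.17 down [ 0. -0. -1.] F [ 0.3 -5.9  4. ] op 0.0512
tcp in books frame mm [   1.1 -262.7   27.4]
```

View pics/s6.png

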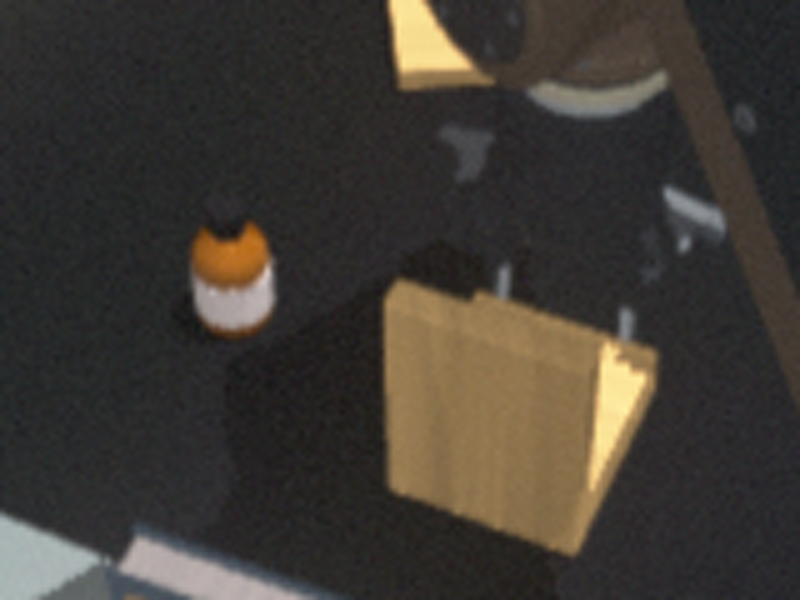

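View pics/t6.png

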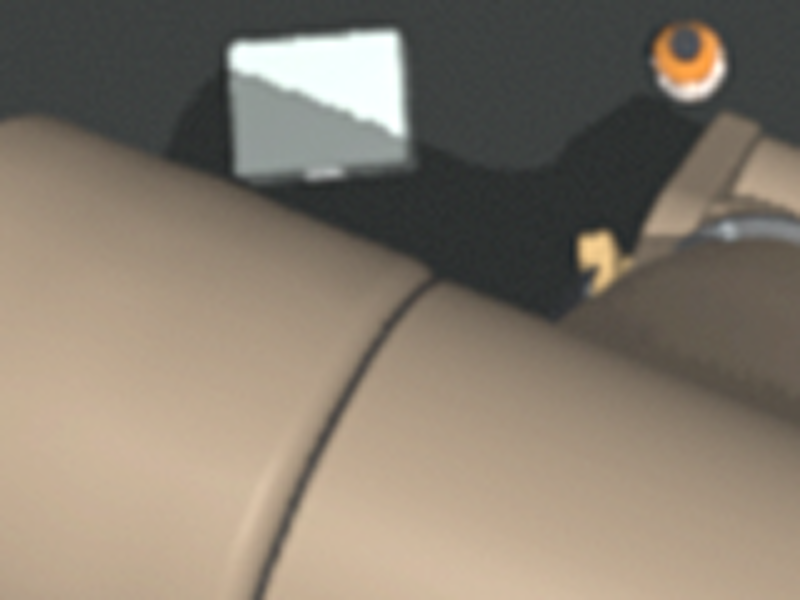

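```bash
cat >> h.py <<'E'
def stand(b,p0):
    p,r=fitpose(b,up,p0);R,t=up(Q);B,h0=up(p)
    print(p.round(4),r.round(1));print("heel in books mm",(R.T@(h0-t)*1000).round(1),"yaw rel",round(p[2]-95.18,2),"foot end",(R.T@(B@np.array([-.1,0,0])+h0-t)*1000).round(1))
E
python3 - <<'E'
from h import *
S4=lambda a,b:(a/5+160-.4,b/5+150-.4)
b=[("side",(0,-.045,0),S4(389,489)),("side",(0,.045,0),S4(576,555)),("side",(0,-.045,.13),S4(385,303)),("side",(0,.045,.13),S4(599,366)),
("side",(-.015,-.045,.13),S4(399,280)),("side",(-.1,.045,.03),S4(657,352)),("top",(0,-.045,.13),(578/5+100-.4,234/5+150-.4))]
stand(b,[.51,-.03,95])
E
```

```text
[ 4.90500e-01 -3.10000e-02  9.65614e+01] [ 0.   0.2  0.7  0.  -0.2 -0.1 -0.8  0.9 -0.1 -0.7  0.4 -1.3 -0.3  0.3]
heel in books mm [  -2.1 -151.6    0. ] yaw rel 1.38 foot end [   0.3 -251.6    0. ]
```

Squared: yaw within about 1.4° and lateral about -2 mm, with 152 mm to go. I push straight on.

Emit:
send_rows(
  increments=[
    [[0,0,0],[0,0,1],0.2],
    [[0,0,0],[0.1,0,2],0.2],
    [[0,0,0],[0.1,0,3],0.2],
    [[0,0,0],[0.1,0,4],0.2],
    [[0,0,0],[0.1,0,5],0.2],
    [[0,0,0],[0.1,0,6],0.2],
    [[0,0,0],[0.1,0,7],0.2],
    [[0,0,0],[0.1,0,8],0.2],
    [[0,0,0],[0.1,0,9],0.2],
    [[0,0,0],[0.1,0,10],0.2],
  ],
)

```text
time_s: 9.85
position: [0.4958, -0.0414, 0.0273]
tcp_rot: [[0.996, -0.0, -0.09], [0.09, -0.0, 0.996], [-0.0, -1.0, -0.0]]
force: [0.0, -2.2, -1.5]
opening: 0.0513
```

```bash
python3 - <<'E'
from h import *
import cv2
st();inb(); a=env.capture("top");b=env.capture("side")
cv2.imwrite("pics/s7.png",cv2.resize(b[190:310,130:290,::-1],(800,600),interpolation=cv2.INTER_CUBIC))
cv2.imwrite("pics/t7.png",cv2.resize(a[:,:,::-1],(800,600),interpolation=cv2.INTER_CUBIC))
E
```

```text
9.85 [ 0.4958 -0.0414  0.0273] jaw 5.15 down [-0. -0. -1.] F [ 0.  -2.2 -1.5] op 0.0513
tcp in books frame mm [   2.3 -162.5   27.3]
```

View pics/s7.png

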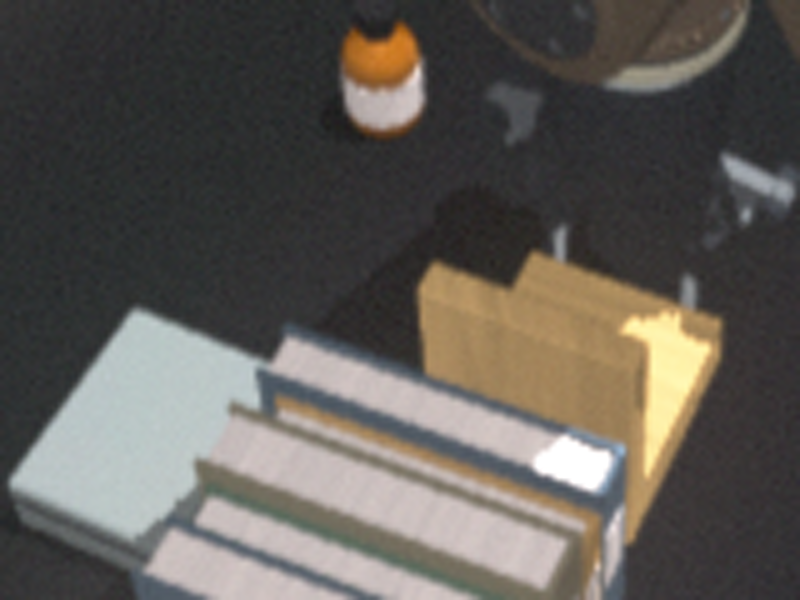

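View pics/t7.png

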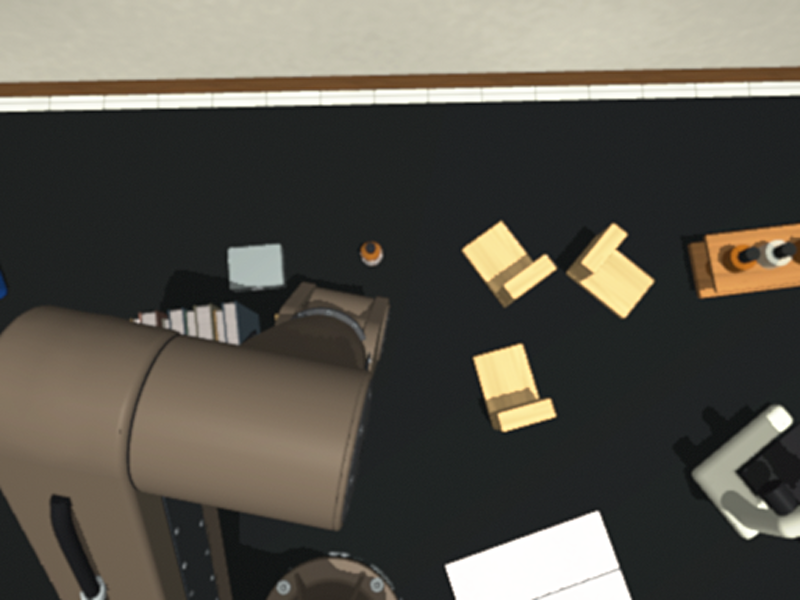

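```bash
python3 - <<'E'
from h import *
S7=lambda a,b:(a/5+130-.4,b/5+190-.4)
def res(p):
    R,t=up(p[:3]);o=[]
    for n,b,x in[("top",(.065,0,0),T(423,125)),("top",(-.065,0,0),T(439,312)),("top",(.065,0,p[3]),T(368,92)),("top",(-.065,0,p[3]),T(384,306)),("side",(.065,0,p[3]),S7(289,325)),("side",(-.065,0,p[3]),S7(627,443))]:
        o+=list(proj(n,[R@np.array(b)+t])[0]-np.array(x))
    return np.array(o)
r=least_squares(res,[.479,.12,5,.16]);print(r.x.round(4),r.fun.round(1))
b=[("side",(0,.045,0),S7(634,540)),("side",(0,-.045,.13),S7(420,287)),("side",(0,.045,.13),S7(642,350)),
("side",(-.015,-.045,.13),S7(433,263)),("side",(-.1,.045,.03),S7(721,322)),("side",(-.1,-.045,.03),S7(531,253))]
stand(b,[.49,.07,95])
E
```

```text
[0.4804 0.1203 5.8467 0.1643] [-0.3 -0.1  0.2 -1.  -0.7 -0.3  0.2 -0.5  0.3 -0.6  0.9  0.9]
[4.83100e-01 6.88000e-02 9.66314e+01] [ 0.3  0.6 -0.5  0.5 -0.2  3.3  0.3 -0.7  0.5 -1.9 -0.4 -1.2]
heel in books mm [ -0.5 -51.5   0. ] yaw rel 1.45 foot end [   2.1 -151.5    0. ]
```

Emit:
send_rows(
  increments=[
    [[0,0,0],[0,0,0.8],0.2],
    [[0,0,0],[0,0,1.6],0.2],
    [[0,0,0],[0,0,2.4],0.2],
    [[0,0,0],[0,0,3.2],0.2],
    [[0,0,0],[0,0,3.8],0.2],
    [[0,0,0],[0,0,4.2],0.2],
    [[0,0,0],[0,0,4.4],0.2],
    [[0,0,0],[0,0,4.6],0.2],
  ],
)

```text
time_s: 10.95
position: [0.4918, 0.0037, 0.0273]
tcp_rot: [[0.996, 0.0, -0.09], [0.09, -0.0, 0.996], [0.0, -1.0, -0.0]]
force: [0.4, -3.2, 1.9]
opening: 0.0513
```

```bash
python3 - <<'E'
from h import *
import cv2
st();inb(); b=env.capture("side")
cv2.imwrite("pics/s8.png",cv2.resize(b[190:310,130:290,::-1],(800,600),interpolation=cv2.INTER_CUBIC))
E
```

```text
10.95 [0.4918 0.0037 0.0273] jaw 5.14 down [ 0. -0. -1.] F [ 0.4 -3.2  1.9] op 0.0513
tcp in books frame mm [   2.3 -117.2   27.3]
```

View pics/s8.png

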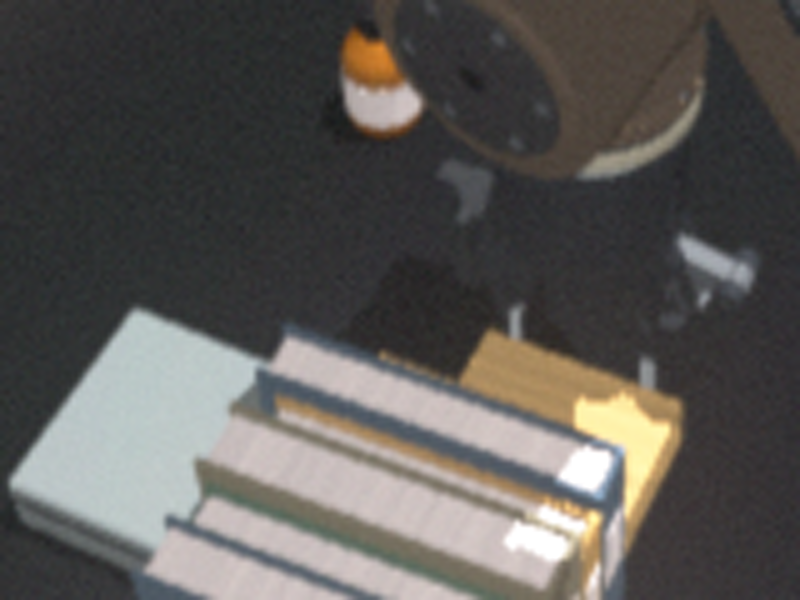

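About 6 mm is left. I use millimetre steps and watch the force.

Emit:
send_rows(
  increments=[
    [[0,0,0],[0,0,0.1],0.2],
    [[0,0,0],[0,0,0.2],0.2],
    [[0,0,0],[0,0,0.3],0.2],
  ],
)

```text
time_s: 11.38
position: [0.4915, 0.0067, 0.0273]
tcp_rot: [[0.996, 0.0, -0.09], [0.09, -0.0, 0.996], [0.0, -1.0, -0.0]]
force: [-0.2, -4.1, 3.5]
opening: 0.0512
```

Emit:
send_rows(
  increments=[
    [[0,0,0],[0,0,0.1],0.2],
    [[0,0,0],[0,0,0.15],0.2],
  ],
)

```text
time_s: 11.62
position: [0.4914, 0.0082, 0.0273]
tcp_rot: [[0.996, 0.0, -0.09], [0.09, -0.0, 0.996], [0.0, -1.0, -0.0]]
force: [0.4, -4.6, 3.1]
opening: 0.051
```

Emit:
send_rows(
  increments=[
    [[0,0,0],[0,0,0.05],0.2],
    [[0,0,0],[0,0,0.1],0.2],
  ],
)

```text
time_s: 11.88
position: [0.4913, 0.0092, 0.0273]
tcp_rot: [[0.996, 0.0, -0.09], [0.09, -0.0, 0.996], [0.0, -1.0, -0.0]]
force: [-0.0, -5.5, 2.4]
opening: 0.0515
```

Emit:
send_rows(
  increments=[
    [[0,0,0],[0,0,0.05],0.2],
  ],
)

```text
time_s: 12.0
position: [0.4913, 0.0097, 0.0273]
tcp_rot: [[0.996, 0.0, -0.09], [0.09, -0.0, 0.996], [0.0, -1.0, -0.0]]
force: [0.2, -4.7, 4.0]
opening: 0.051
```

Emit:
send_rows(
  increments=[
    [[0,0,0],[0,0,0.05],0.2],
  ],
)

```text
time_s: 12.12
position: [0.4913, 0.01, 0.0273]
tcp_rot: [[0.996, 0.0, -0.09], [0.09, -0.0, 0.996], [0.0, -1.0, -0.0]]
force: [0.7, -11.5, 2.3]
opening: 0.0512
```

```bash
python3 - <<'E'
from h import *
import cv2
st();inb(); b=env.capture("side")
cv2.imwrite("pics/s9.png",cv2.resize(b[190:310,130:290,::-1],(800,600),interpolation=cv2.INTER_CUBIC))
E
```

```text
12.12 [0.4913 0.01   0.0273] jaw 5.17 down [ 0. -0. -1.] F [  0.7 -11.5   2.3] op 0.0512
tcp in books frame mm [   2.4 -110.9   27.3]
```

View pics/s9.png

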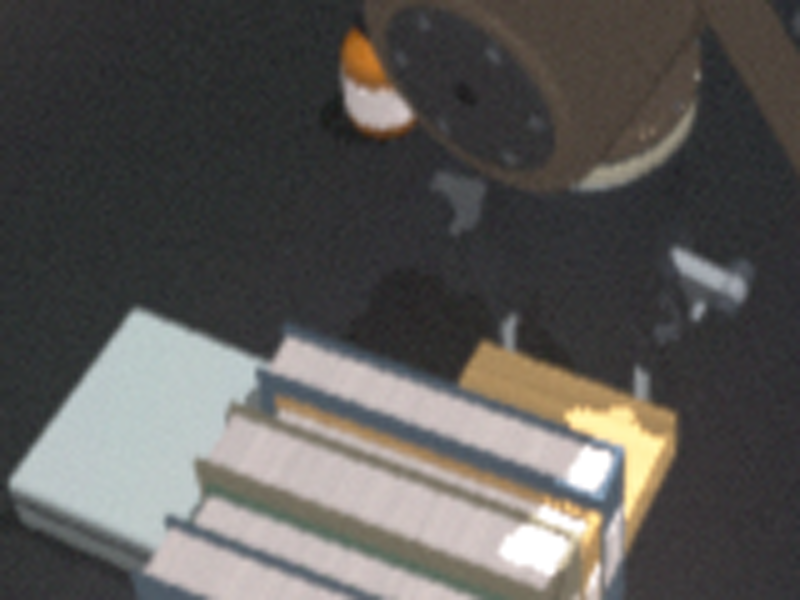

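Contact with the row: the force rose to 11.5 N at the predicted position. To seat it flat, I back off, close the fingers and give one gentle push in the middle.

Emit:
send_rows(
  increments=[
    [[0,0,0],[0,0,-1],0.2],
    [[0,0,0],[0,0,-2],0.2],
    [[0,0,0],[0,-0.8,-2],-1],
    [[0,0,0],[0,-0.8,-2],-1],
    [[0,0,0],[0,-0.8,-2],-1],
    [[0,0,0],[0,-0.8,-2],-1],
    [[0,0,0],[0,-0.8,-2],-1],
    [[0,0,0],[0,-0.8,-1],-1],
    [[0,0,0],[0,-0.8,-0.4],-1],
    [[0,0,0],[0,-0.8,-0.2],-1],
  ],
)

```text
time_s: 13.42
position: [0.4913, 0.0089, 0.0353]
tcp_rot: [[0.996, -0.0, -0.091], [0.091, -0.0, 0.996], [-0.0, -1.0, -0.0]]
force: [0.5, -0.9, 0.2]
opening: -0.0
```

Emit:
send_rows(
  increments=[
    [[0,0,0],[0,0,0.1],-1],
  ],
)

```text
time_s: 13.55
position: [0.4913, 0.0094, 0.0353]
tcp_rot: [[0.996, 0.0, -0.09], [0.09, -0.0, 0.996], [0.0, -1.0, -0.0]]
force: [-0.3, -0.3, 0.4]
opening: -0.0002
```

Emit:
send_rows(
  increments=[
    [[0,0,0],[0,0,0.05],-1],
  ],
)

```text
time_s: 13.68
position: [0.4913, 0.0097, 0.0353]
tcp_rot: [[0.996, 0.0, -0.09], [0.09, -0.0, 0.996], [0.0, -1.0, -0.0]]
force: [-0.0, 0.0, 0.7]
opening: 0.0
```

Emit:
send_rows(
  increments=[
    [[0,0,0],[0,0,0.05],-1],
  ],
)

```text
time_s: 13.8
position: [0.4913, 0.0099, 0.0353]
tcp_rot: [[0.996, 0.0, -0.09], [0.09, -0.0, 0.996], [0.0, -1.0, -0.0]]
force: [0.6, -5.0, -0.7]
opening: -0.0001
```

Emit:
send_rows(
  increments=[
    [[0,0,0],[0,0,0.05],-1],
  ],
)

```text
time_s: 13.92
position: [0.4916, 0.0102, 0.0353]
tcp_rot: [[0.996, 0.001, -0.09], [0.09, -0.001, 0.996], [0.001, -1.0, -0.001]]
force: [2.6, -7.7, -2.6]
opening: 0.0001
```

Emit:
send_rows(
  increments=[
    [[0,0,0],[0,0,0.04],-1],
  ],
)

```text
time_s: 14.05
position: [0.492, 0.0104, 0.0353]
tcp_rot: [[0.996, 0.002, -0.09], [0.09, -0.001, 0.996], [0.002, -1.0, -0.001]]
force: [3.4, -9.2, -3.5]
opening: 0.0
```

Emit:
send_rows(
  increments=[
    [[0,0,0],[0,0,0.04],-1],
  ],
)

```text
time_s: 14.18
position: [0.4923, 0.0106, 0.0353]
tcp_rot: [[0.996, 0.003, -0.09], [0.09, -0.001, 0.996], [0.003, -1.0, -0.001]]
force: [3.8, -11.9, -4.2]
opening: 0.0001
```

Emit:
send_rows(
  increments=[
    [[0,0,0],[0,0,0],-1],
    [[0,0,0],[0,0,0],-1],
  ],
)

```text
time_s: 14.42
position: [0.4923, 0.0106, 0.0354]
tcp_rot: [[0.996, 0.003, -0.089], [0.089, -0.001, 0.996], [0.003, -1.0, -0.001]]
force: [4.9, -9.4, -3.7]
opening: -0.0
```

Emit:
send_rows(
  increments=[
    [[0,0,0],[0,0,-1],-1],
    [[0,0,0],[0,0,-3],-1],
    [[0,0,0],[0,0,-5],-1],
    [[0,0,0],[0,-4,-7],-1],
    [[0,0,0],[0,-8,-11],-1],
    [[0,0,0],[0,-13,-16],-1],
    [[0,0,0],[0,-18,-22],-1],
    [[0,0,0],[0,-18,-28],-1],
    [[0,0,0],[0,-18,-34],-1],
    [[0,0,0],[0,-18,-38],-1],
  ],
)

```text
time_s: 15.68
position: [0.5246, -0.3695, 0.2157]
tcp_rot: [[0.996, 0.0, -0.089], [0.089, -0.0, 0.996], [0.0, -1.0, -0.0]]
force: [-0.0, 0.2, -0.9]
opening: 0.0001
```

```bash
python3 - <<'E'
from h import *
import cv2
st(); a=env.capture("top");b=env.capture("side")
cv2.imwrite("pics/s10.png",cv2.resize(b[190:310,130:290,::-1],(800,600),interpolation=cv2.INTER_CUBIC))
cv2.imwrite("pics/t10.png",cv2.resize(cv2.convertScaleAbs(a[170:270,60:260,::-1],alpha=1.3,beta=20),(800,400),interpolation=cv2.INTER_CUBIC))
cv2.imwrite("pics/t10f.png",a[:,:,::-1])
for n in("side","top"):
    for t in("books","bottle","slide_box","dish"):
        print(n,t,[([round(float(q),3) for q in d["at"]],round(d["score"],2)) for d in env.spot_in(t,n)][:1])
E
```

```text
15.68 [ 0.5246 -0.3695  0.2157] jaw 5.11 down [ 0. -0. -1.] F [-0.   0.2 -0.9] op 0.0001
side books [([0.458, 0.22, 0.157], 0.55)]
side bottle [([0.643, -0.068, 0.046], 0.55)]
side slide_box [([0.626, 0.139, 0.026], 0.74)]
side dish [([0.363, 0.18, 0.02], 0.81)]
top books [([0.468, 0.216, 0.162], 0.82)]
top bottle [([0.643, -0.082, 0.048], 0.46)]
top slide_box [([0.628, 0.122, 0.03], 0.97)]
top dish []
```

View pics/s10.png

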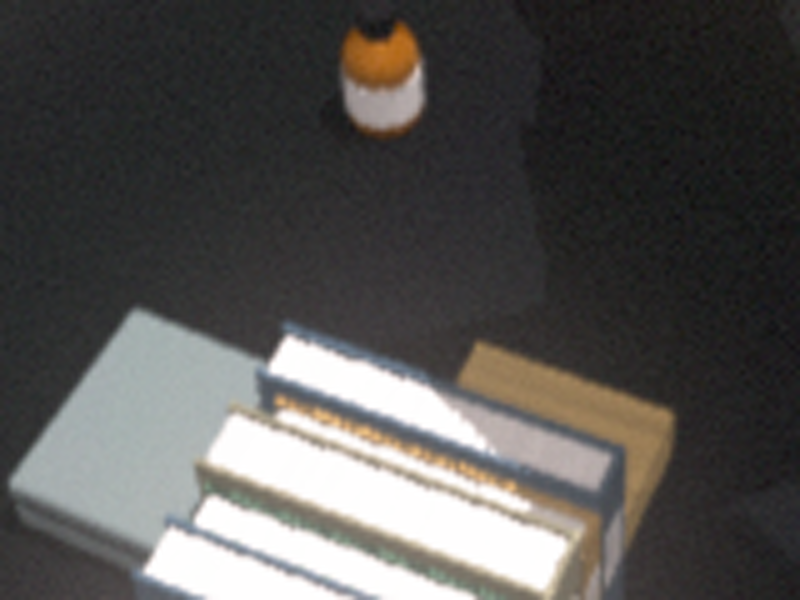

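View pics/t10.png

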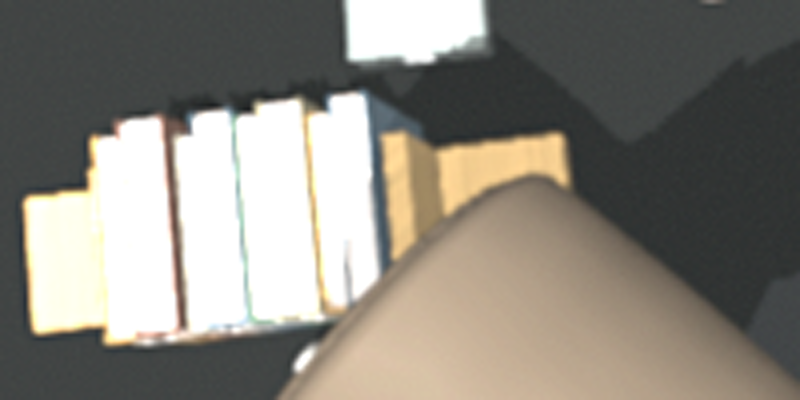

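The row hasn't moved. I'll get the arm clear for an unobstructed check.

Emit:
send_rows(
  increments=[
    [[0,6,0],[-2.5,0,-2.5],-1],
    [[0,12,0],[-5,0,-5],-1],
    [[0,18,0],[-7.5,0,-7.5],-1],
    [[0,24,0],[-10,0,-10],-1],
    [[0,30,0],[-12.5,0,-12.5],-1],
    [[0,36,0],[-15,0,-15],-1],
    [[0,42,0],[-17.5,0,-17.5],-1],
    [[0,48,0],[-20,0,-20],-1],
    [[0,48,0],[-20,0,-20],-1],
  ],
)

```text
time_s: 17.3
position: [0.3428, -0.5851, 0.2153]
tcp_rot: [[0.732, -0.0, 0.682], [-0.682, -0.0, 0.732], [0.0, -1.0, -0.0]]
force: [-0.0, 0.3, -1.2]
opening: 0.0002
```

```bash
python3 - <<'E'
from h import *
import cv2
st(); a=env.capture("top");b=env.capture("side")
cv2.imwrite("pics/t11.png",cv2.resize(cv2.convertScaleAbs(a[170:270,60:260,::-1],alpha=1.3,beta=20),(800,400),interpolation=cv2.INTER_CUBIC))
i0=cv2.imread("pics/top0.png")
for nm,A in (("rows",(slice(170,262),slice(60,150))),):
    g0=cv2.cvtColor(i0,cv2.COLOR_BGR2GRAY)[A].astype(np.float32);g1=cv2.cvtColor(a,cv2.COLOR_RGB2GRAY)[A].astype(np.float32)
    print("row shift px",cv2.phaseCorrelate(g0,g1))
print([([round(float(q),3) for q in d["at"]],round(d["score"],2)) for d in env.spot_in("dish","top")][:1])
E
```

```text
17.3 [ 0.3428 -0.5851  0.2153] jaw -42.99 down [-0. -0. -1.] F [-0.   0.3 -1.2] op 0.0002
row shift px ((0.010010986978656433, -0.017542603807605417), 1.0002745299427598)
[([0.364, 0.181, 0.017], 0.96)]
```

View pics/t11.png

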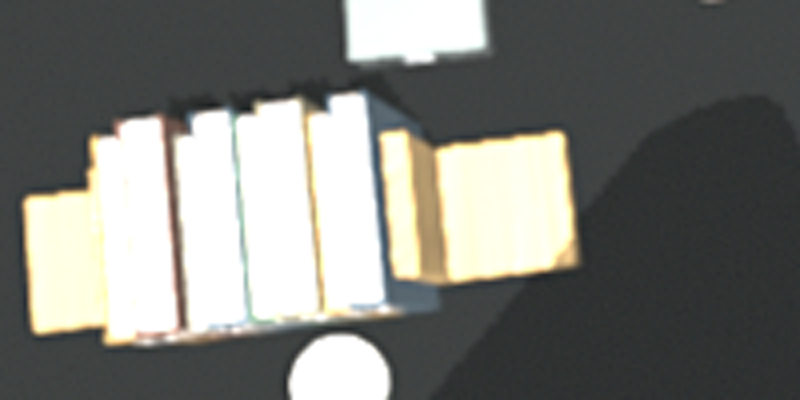

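```bash
python3 - <<'E'
from h import *
Q[:]=[.4804,.1203,5.5]
b=[("top",(0,-.045,.13),T(380,131)),("top",(-.015,-.045,.13),T(407,128)),("top",(0,.045,.13),T(396,280)),("top",(-.015,.045,.13),T(420,277)),
("top",(-.1,-.045,.03),T(568,131)),("top",(-.1,.045,.03),T(580,266)),("top",(-.015,-.045,.03),T(436,148)),
("side",(-.1,-.045,.03),(475/5+130-.4,342/5+190-.4)),("side",(-.1,.045,.03),(675/5+130-.4,413/5+190-.4))]
stand(b,[.48,.12,95])
E
```

```text
[ 0.478   0.1201 96.3806] [ 0.2  0.7 -0.6  0.6 -0.1 -0.9 -0.1 -1.  -2.1  0.2 -1.3 -1.1  0.2  0.1
  0.9 -0.7  0.8 -0.8]
heel in books mm [-2.4  0.1  0. ] yaw rel 1.2 foot end [ -0.8 -99.9   0. ]
```

```bash
python3 -c "
from station import env
print(env.job_done())"
```

```text
the job is handed in; nothing more can be done
None
```

The bookend is back on its foot, with its upright board against the end of the notebook row, and I handed the job in at about 17.5 s. I pushed the foot over with two fingers until the bookend dropped upright. Then I slid it about 200 mm from the foot end, squaring it on the way, and seated it with one gentle central push. I only pushed it, never gripped or lifted it.

**Last checks:**
- **Position:** the fitted pose puts the heel about 0 mm from the row's end and about 2 mm off its middle. That is within the measuring error.
- **Flatness:** the fits put the bookend about 0.5–1.2° off the row's end. The row's own angle came out as 5.2° and 5.8° in two fits. The contact force rose to about 12 N, which fits flat seating, but the camera can't settle it below about 1°.
- **Row:** it did not move; the image shift was 0.02 pixels.
- **Bottle, slide box and dish:** all were found where they started, to within 3 mm. The top camera's detector missed the dish once while the arm covered it, and found it unmoved afterwards.
- **Arm:** it was clear of everything, with about zero force on the tool.

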